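# Raise the fume cupboard sash to its marked working height

### The job

Open the bench fume cupboard for soldering: with your fingertips beneath the lip, gently push its sliding window straight up until the underside of the lip is level with the tips of the black pointers clipped to the side posts, then take your hand away and leave it standing there. Do not pinch the lip, and leave the things lying on the desk where they are.

Things in the scene. Friction and masses are not known exactly. Their poses are not given: they have to be found in the camera images.
- cabinet: Fixed bench fume cupboard, 490 mm wide, 300 deep, 630 tall: white plinth 75 high, clear walls, white top housing, two aluminium side posts (46 wide, inner edges 200 left and right of the middle, fronts 8 before the window plane). Origin on the desk, mid-front, in the window's front plane; x points into the cupboard, y left, z up. Plinth front 12 mm behind this plane: free space below the lip.
- sash (a joint): Height of the sliding window in m: 0 closed, 0.24 at its upper stop, growing upward. It is counterweighted: it stays wherever it is left and needs about 2 to 5 N, up or down, to move. The underside of the lip is 85 mm above the desk at 0.
- lip_front (a point): Middle of the lower front edge of the window's lip, on the underside of its rubber strip; moves with the window. Axes as the cabinet: the lip reaches 36 mm back from here along +x and 150 mm to each side along y. Below the lip is nothing but the desk. It is a black rubber strip 5 mm thick under an aluminium ledge 6 mm thick whose front edge is 3 mm further back. Push on the strip from below.
- mark (a point): The marked height: its z is the height of the tips of two black plastic pointers, one clipped to each side post and pointing inward at the window (clips 26 mm tall; tips 185 mm left and right of the middle, 11 mm before the window plane). The point lies midway, in the window plane; axes as the cabinet. Fixed in a run; its height changes from start to start.
- controller: Loose grey programmable controller with a dark screen, 66 x 110 x 42 mm, lying on the desk before one side of the cupboard. Leave alone. Origin at the centre of its underside.
- wheel: Loose black rubber tyre on a grey hub, 60 mm across, 26 mm high, lying flat on the desk before the other side of the cupboard. Leave alone. Origin at the centre of its underside.
- screwdriver: Loose black screwdriver, 170 mm long, lying on the desk on the left, its x axis along its length, from handle to blade. Leave alone.

How it is judged:
By the outcome, as a careful person would: the job done as asked, in the order asked, and still so for the second after the job is handed in, with the robot touching nothing.
It also fails if it takes over 61 s, if anything falls off the work surface, if the arm or the gripper's body presses on something with over 40 N, if the wrist force passes 120 N, or if a joint passes its speed limit or range.

### The arm

A 6-joint arm with a two-finger parallel gripper is mounted at the origin on the work surface. World frame = base frame: x ahead of the robot, y to its left, z up, the work surface at z = 0. Lengths are in m, angles in rad, forces in N, time in s.
With the tool pointing down it reaches from about 0.375 to 0.9 m from the base axis. Payload 3.1 kg.
Tool frame: the origin (TCP) lies midway between the tips of the shut fingers; the grasp point (between the pads) lies 19 mm behind it (manip.grasp_offset is the distance from the TCP to the grasp point, in m); z points along the fingers, y is the line along which they close (so a half turn about z gives the same grasp; the last joint's range is limited). The gripper opens to 85 mm and grips with 20 to 120 N. Pads are 22 mm wide; open, the fingers measure 114 mm over their backs; the gripper's body (76 mm by 85 mm) begins 54 mm behind the grasp point. The pads swing forward as they close: fully open they stand 13 mm farther back than shut.
Start: joints at [0.944, 0.527, 1.433, -0, 1.181, -0.178], TCP at [0.271, 0.563, 0.203] pointing down, gripper open.
Joint ranges: [-3.08, 3.08], [-0.75, 2.2], [0.22, 2.44], [-1.43, 4.57], [0, 2.65], [-2.85, 2.85]. Speed limits (rad/s): [2.79, 2.79, 3.14, 3.14, 3.14, 3.14].

### API

Orientations are given as a unit quaternion [x, y, z, w].
In Python, from station import sensors, cams, order, manip gives the robot as it stands.
- The arm moves only by the tool move_arm, never from a script. Its argument "targets" is a list of rows, each an object of numbers: "dx", "dy", "dz": the shift along the world's x, y, z normalised to -1 to 1, where 1 is 25 mm; "rx", "ry", "rz": the turn, a rotation vector about the world's x, y, z normalised to -1 to 1, where 1 is 30 degrees. A call has exactly 10 rows; each row shifts and turns the commanded pose from where the row before left it; what a row does not reach is not made up. A row lasts 1/8 s, in which the tool goes at most 62.5 mm and 10.7 degrees, less where a joint would pass 70% of its speed; a pose out of reach is approached as far as the arm can. A call with a number of a shift or a turn outside -1 to 1 is refused whole. A call with a gripper value outside its range is refused whole. "claw" is the opening in per cent of the stroke, from 0 (shut) to 100 (fully open), set as the call begins (left out, the last holds). The fingers move at their own pace and stop on an object; "newtons" is the grip in N (left out, the last holds). Time passes only in rows, so rows that do not move let the fingers close, or fill a call up. It gives the time, the measured TCP pose, the force, the opening and the grip force at its end, in the units of the state.
- sensors.sense(): the state, without advancing time (a new reading comes with each control period).
- cams.snapshot(name): name is "scene" or "side" or "wrist"; returns the picture (480x640x3 uint8, red, green, blue); there is no depth.
- cams.camera_model(name): a dict with "fx", "fy", "cx", "cy" (pixels), "distortion" ([k1, k2, p1, p2, k3] as OpenCV has them; the pictures are not rectified), "extrinsics" (4x4, takes a point from world to camera coordinates). Camera axes: x right, y down, z forward; pixel columns grow to the right and rows downward; lengths in m; the calibration is good to about 2 mm. A picture is of the moment at which its call begins: read the wrist's pose just before it. camera_model takes no time and is no camera call; for the wrist camera it gives the pose at the moment of the call.
- order.sign_off(): hands the job in; it is judged then, once.
The state is a dict: "t": time; "q": joint angles; "qd": joint speeds; "tau": joint torques, N m; "tcp_pos": TCP position; "tool_rot": TCP orientation; "force": force on the tool from outside, world axes, zero at the start; "ft_torque": the same for the moment, N m; "finger_gap": opening from 0.0 (shut) to 1.0 (fully open); "gripper_force": force on a finger pad.
Only numpy, scipy, OpenCV 4.12 (cv2) and the standard library are available. Lean on these libraries where they do the work, as an engineer would, in place of code of your own. Each camera call takes 0.05 s, during which the arm holds its last target. There are 200 camera calls.

## Working session

There is one attempt and no reset: what is moved stays moved. The work goes in short steps, Python scripts to look and compute and a tool call to move; the robot and the scene stay as the last step left them, time stands still between calls to the robot, and variables do not carry over. Pictures are saved under pics/ and viewed, at most 10 in all, crops included, and the job is handed in when it is done.

Besides the shell and the picture viewer there is one more tool, called after "Request:" by a JSON object that holds its "op" and its "data", one argument or row to a line. move_arm: Moves the arm, as the interface text tells. Scaled input: -1 to 1 covers 25 mm each way for a shift and 30 degrees each way for a turn. Its arguments: {"type":"object","properties":{"targets":{"type":"array"},"claw":{"type":"number"},"newtons":{"type":"number"}},"required":["targets"]}

```bash
mkdir -p pics
python3 - <<'E'
from station import sensors,cams
import cv2,numpy as np
s=sensors.sense();print(s['t'],s['tcp_pos'],s['tool_rot'])
for n in ['scene','side']:
    cv2.imwrite(f'pics/{n}0.png',cams.snapshot(n)[:,:,::-1])
    m=cams.camera_model(n);print(n,{k:(np.round(v,4).tolist()) for k,v in m.items()})
E
```

```text
0.0 [0.27068274 0.5624619  0.20221286] [ 2.22518390e-01  9.74927850e-01 -1.03118993e-03 -4.36195032e-04]
scene {'fx': 487.0649, 'fy': 487.0649, 'cx': 314.0834, 'cy': 232.396, 'distortion': [-0.0551, 0.0, 0.0, 0.0, 0.0], 'extrinsics': [[0.4615, -0.8871, -0.006, -0.1401], [-0.8356, -0.4324, -0.3387, 0.5479], [0.2979, 0.1614, -0.9409, 0.9992], [0.0, 0.0, 0.0, 1.0]]}
side {'fx': 506.0266, 'fy': 506.0266, 'cx': 321.0264, 'cy': 241.27, 'distortion': [-0.0404, 0.0, 0.0, 0.0, 0.0], 'extrinsics': [[0.8645, -0.5027, 0.0012, -0.3837], [-0.2614, -0.4515, -0.8532, 0.3487], [0.4294, 0.7372, -0.5217, 0.8453], [0.0, 0.0, 0.0, 1.0]]}
```

View pics/scene0.png

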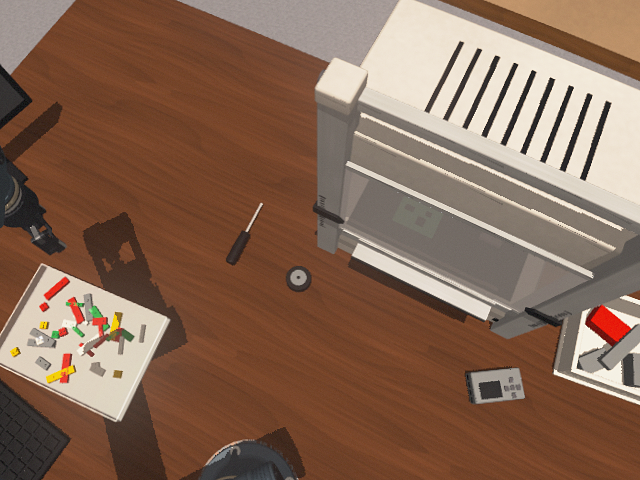

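View pics/side0.png

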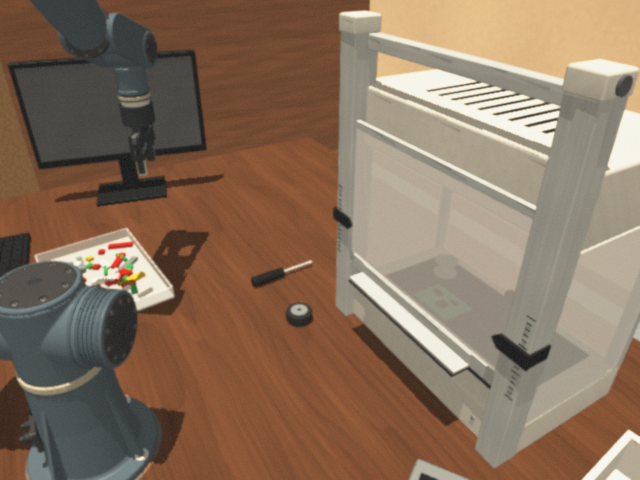

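The scene view has the pointers near (328,213) and (543,316), and the lip from (350,262) to (490,318). The side view has the pointers near (342,217) and (522,350), and the lip from (350,278) to (465,372). I'll enlarge both.

Run:
```python
import cv2,numpy as np
for n,(x,y,w,h) in {'scene':(305,190,265,160),'side':(325,195,235,190)}.items():
    c=cv2.imread(f'pics/{n}0.png')[y:y+h,x:x+w]
    k=3
    c=cv2.resize(c,None,fx=k,fy=k,interpolation=cv2.INTER_CUBIC)
    for i in range(0,w,20):
        cv2.putText(c,str(x+i),(i*k,8),0,.3,(0,0,255),1);cv2.line(c,(i*k,8),(i*k,14),(0,0,255),1)
    for j in range(0,h,20):
        cv2.putText(c,str(y+j),(0,j*k+4),0,.3,(0,0,255),1)
    cv2.imwrite(f'pics/{n}0c.png',c)
```

```text
(no output)
```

View pics/scene0c.png

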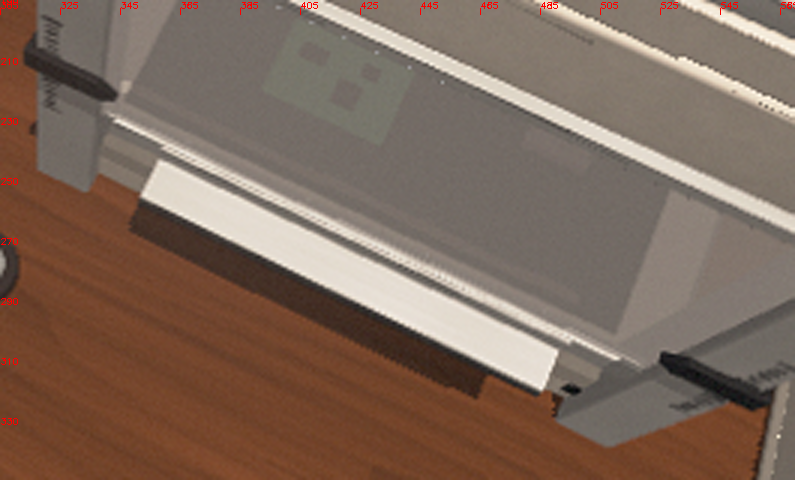

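View pics/side0c.png

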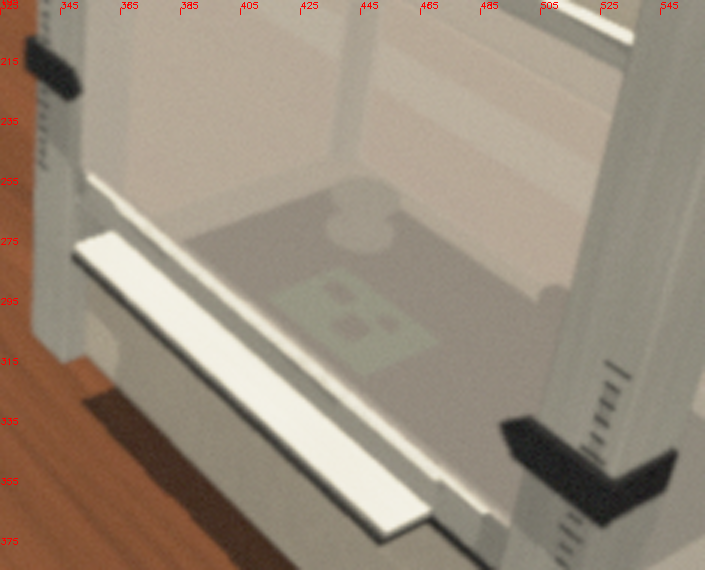

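```bash
cat > fit.py <<'E'
from station import cams
import cv2,numpy as np
from scipy.optimize import least_squares
M={n:cams.camera_model(n) for n in('scene','side')}
def proj(n,P,m=None):
    m=m or M[n];E=np.array(m['extrinsics']);K=np.array([[m['fx'],0,m['cx']],[0,m['fy'],m['cy']],[0,0,1]])
    return cv2.projectPoints(np.float64(P).reshape(-1,1,3),cv2.Rodrigues(E[:3,:3])[0],E[:3,3],K,np.float64(m['distortion']))[0][:,0]
def world(p,L):
    c,s=np.cos(p[2]),np.sin(p[2]);L=np.asarray(L,float)
    return np.array([p[0]+c*L[0]-s*L[1],p[1]+s*L[0]+c*L[1],L[2]])
# p: x,y,yaw,liph,markz,lipx
def pts(p):
    a=p[3]+.011
    return {'LF':(p[5]+.003,.15,a),'RF':(p[5]+.003,-.15,a),'LT':(-.011,.185,p[4]),'RT':(-.011,-.185,p[4]),
      'PLi':(-.008,.2,0),'PLo':(-.008,.246,0),'PRi':(-.008,-.2,0),'PRo':(-.008,-.246,0)}
obs=[('scene','LF',351.7,255.7),('scene','RF',486,320),('side','LF',350,279),('side','RF',452.7,372.7),
('scene','LT',343.7,222.3),('scene','RT',525.7,309.3),('side','LT',351.5,225),('side','RT',492.5,340),
('scene','PLi',335,253.3),('scene','PLo',317.3,246),('scene','PRi',490.7,326),('scene','PRo',508.3,338.3),('side','PLi',346.7,315.7),('side','PLo',336,305.7)]
def res(p):
    d=pts(p);return np.concatenate([proj(n,world(p,d[k]))[0]-[u,v] for n,k,u,v in obs])
if __name__=='__main__':
    r=least_squares(res,[.8,0,-.5,.1,.2,-.036],loss='soft_l1');p=r.x
    print(np.round(p,4));
    for o,e in zip(obs,res(p).reshape(-1,2)):print(o[:2],e.round(1))
    print('lip_front',world(p,(p[5],0,p[3])),'mark',world(p,(0,0,p[4])));np.save('p.npy',p)
    # loose objects on the desk
    for nm,uv in {'wheel':(299,280),'ctrl':(495,385),'sdA':(233,262),'sdB':(261,204)}.items():
        print(nm,least_squares(lambda q:proj('scene',(q[0],q[1],.02))[0]-uv,[.5,0]).x.round(3))
E
python3 fit.py
```

```text
[ 0.563  -0.1246  0.0033  0.1381  0.2379 -0.041 ]
('scene', 'LF') [-0.1 -0.3]
('scene', 'RF') [-0.3  0.5]
('side', 'LF') [-0.4 -1.2]
('side', 'RF') [1.2 1.1]
('scene', 'LT') [0.8 0.1]
('scene', 'RT') [-1.7 -1.5]
('side', 'LT') [1.2 3.3]
('side', 'RT') [ 0.6 -1.6]
('scene', 'PLi') [-0.7  0.7]
('scene', 'PLo') [ 0.1 -0.3]
('scene', 'PRi') [-1.3  3.5]
('scene', 'PRo') [-0.3  0.3]
('side', 'PLi') [-0.1  0.9]
('side', 'PLo') [-0.2 -0.2]
lip_front [ 0.52195151 -0.12469673  0.13805304] mark [ 0.56297235 -0.12456143  0.23788925]
wheel [0.454 0.118]
ctrl [ 0.442 -0.374]
sdA [0.42  0.277]
sdB [0.581 0.292]
```

The fit is good. The cupboard is square to the world (yaw about 0), the lip underside is at z ≈ 0.138, the lip front is at x ≈ 0.522, y ≈ −0.125, and the mark is at about 0.238, to be refined. I'll start by closing the fingers, moving to clear space and tilting the tool.

Request:
{"op": "move_arm", "data": {
  "targets": [
    {"dx":0,"dy":-1,"dz":1,"rx":0.3},
    {"dx":0,"dy":-1,"dz":1,"rx":0.3},
    {"dx":0,"dy":-1,"dz":1,"rx":0.3},
    {"dx":0,"dy":-1,"dz":0.5,"rx":0.3},
    {"dx":0,"dy":-1,"rx":0.3},
    {"dx":0,"dy":-1,"rx":0.3},
    {"dx":0,"dy":-1,"rx":0.3},
    {"dx":0,"dy":-1,"rx":0.3},
    {"dx":0,"dy":-1,"rx":0.3},
    {"dx":0,"dy":-1,"rx":0.3}
  ],
  "claw": 0,
  "newtons": 20
}}

```text
schema error: expected keys dx, dy, dz, rx, ry, rz
```

```bash
cat > st.py <<'E'
from station import sensors,manip
import numpy as np
from scipy.spatial.transform import Rotation as R
s=sensors.sense();m=R.from_quat(s['tool_rot']).as_matrix()
print('t',s['t'],'q',np.round(s['q'],3),'tcp',np.round(s['tcp_pos'],4),'F',np.round(s['force'],2))
print('toolx',m[:,0].round(2),'y',m[:,1].round(2),'z',m[:,2].round(2))
E
python3 st.py; python3 -c "
from station import manip;print([a for a in dir(manip) if a[0]!='_'])"
```

```text
t 0.1 q [ 0.943  0.528  1.434 -0.     1.181 -0.178] tcp [0.2707 0.5625 0.2023] F [-0.11  0.22  0.91]
toolx [-0.9   0.43  0.  ] y [ 0.43  0.9  -0.  ] z [-0. -0. -1.]
['PlanningError', 'grasp_offset']
```

Request:
{"op": "move_arm", "data": {
  "targets": [
    {"dx":0,"dy":-1,"dz":1,"rx":0.3,"ry":0,"rz":0},
    {"dx":0,"dy":-1,"dz":1,"rx":0.3,"ry":0,"rz":0},
    {"dx":0,"dy":-1,"dz":1,"rx":0.3,"ry":0,"rz":0},
    {"dx":0,"dy":-1,"dz":0.5,"rx":0.3,"ry":0,"rz":0},
    {"dx":0,"dy":-1,"dz":0,"rx":0.3,"ry":0,"rz":0},
    {"dx":0,"dy":-1,"dz":0,"rx":0.3,"ry":0,"rz":0},
    {"dx":0,"dy":-1,"dz":0,"rx":0.3,"ry":0,"rz":0},
    {"dx":0,"dy":-1,"dz":0,"rx":0.3,"ry":0,"rz":0},
    {"dx":0,"dy":-1,"dz":0,"rx":0.3,"ry":0,"rz":0},
    {"dx":0,"dy":-1,"dz":0,"rx":0.3,"ry":0,"rz":0}
  ],
  "claw": 0,
  "newtons": 20
}}

```text
t: 1.35
tcp_pos: [0.2702, 0.3359, 0.2814]
tool_rot: [0.158, 0.751, 0.621, -0.16]
force: [0.1, 2.4, -1.6]
finger_gap: 0.001
gripper_force: 0.0
```

```bash
python3 st.py
```

```text
t 1.35 q [-0.342  0.675  2.443  1.18   1.401 -2.66 ] tcp [0.2702 0.3359 0.2814] F [ 0.13  2.38 -1.58]
toolx [-0.9   0.04  0.44] y [0.44 0.18 0.88] z [-0.04  0.98 -0.18]
```

Request:
{"op": "move_arm", "data": {
  "targets": [
    {"dx":0.6,"dy":-0.6,"dz":0,"rx":0,"ry":0,"rz":-0.15},
    {"dx":0.6,"dy":-0.6,"dz":0,"rx":0,"ry":0,"rz":-0.15},
    {"dx":0.6,"dy":-0.6,"dz":0,"rx":0,"ry":0,"rz":-0.15},
    {"dx":0.6,"dy":-0.6,"dz":0,"rx":0,"ry":0,"rz":-0.15},
    {"dx":0.6,"dy":-0.6,"dz":0,"rx":0,"ry":0,"rz":-0.15},
    {"dx":0.6,"dy":-0.6,"dz":0,"rx":0,"ry":0,"rz":-0.15},
    {"dx":0.6,"dy":-0.6,"dz":0,"rx":0,"ry":0,"rz":-0.15},
    {"dx":0.6,"dy":-0.6,"dz":0,"rx":0,"ry":0,"rz":-0.15},
    {"dx":0.6,"dy":-0.6,"dz":0,"rx":0,"ry":0,"rz":-0.15},
    {"dx":0.6,"dy":-0.6,"dz":0,"rx":0,"ry":0,"rz":-0.15}
  ]
}}

```text
t: 2.6
tcp_pos: [0.4769, 0.1789, 0.2959]
tool_rot: [0.426, 0.645, 0.63, 0.071]
force: [-1.0, 0.1, 0.8]
finger_gap: -0.002
gripper_force: 0.0
```

```bash
python3 st.py
```

```text
t 2.6 q [-0.643  0.596  2.441  1.603  1.37  -2.565] tcp [0.4769 0.1789 0.2959] F [-1.    0.13  0.78]
toolx [-0.63  0.64  0.44] y [ 0.46 -0.16  0.87] z [ 0.63  0.75 -0.2 ]
```

Request:
{"op": "move_arm", "data": {
  "targets": [
    {"dx":-0.2,"dy":-1,"dz":0,"rx":0.12,"ry":0,"rz":-0.16},
    {"dx":-0.2,"dy":-1,"dz":0,"rx":0.12,"ry":0,"rz":-0.16},
    {"dx":-0.2,"dy":-1,"dz":0,"rx":0.12,"ry":0,"rz":-0.16},
    {"dx":-0.2,"dy":-1,"dz":0,"rx":0.12,"ry":0,"rz":-0.16},
    {"dx":-0.2,"dy":-1,"dz":0,"rx":0.12,"ry":0,"rz":-0.16},
    {"dx":-0.2,"dy":-1,"dz":0,"rx":0.12,"ry":0,"rz":-0.16},
    {"dx":-0.2,"dy":-1,"dz":0,"rx":0.12,"ry":0,"rz":-0.16},
    {"dx":-0.2,"dy":-1,"dz":0,"rx":0.12,"ry":0,"rz":-0.16},
    {"dx":-0.2,"dy":-1,"dz":0,"rx":0.12,"ry":0,"rz":-0.16},
    {"dx":-0.2,"dy":-1,"dz":0,"rx":0.12,"ry":0,"rz":-0.16}
  ]
}}

```text
t: 3.85
tcp_pos: [0.5504, -0.1361, 0.3184]
tool_rot: [0.632, 0.231, 0.723, 0.155]
force: [0.2, -0.3, 0.0]
finger_gap: -0.0
gripper_force: 0.0
```

```bash
cat >> st.py <<'E'
# residual to: tool z = +x pitched up p deg, tool y = -y
p=np.radians(10);z=np.array([np.cos(p),0,np.sin(p)]);y=np.array([0,-1.,0]);x=np.cross(y,z)
rv=(R.from_matrix(np.c_[x,y,z])*R.from_matrix(m).inv()).as_rotvec(degrees=True)
print('rot left (units of 30deg)',(rv/30).round(3))
E
python3 st.py
```

```text
t 3.85 q [-1.055  0.864  2.441  1.928  1.723 -2.286] tcp [ 0.5504 -0.1361  0.3184] F [ 0.25 -0.28  0.04]
toolx [-0.15  0.52  0.84] y [ 0.07 -0.84  0.53] z [0.99 0.14 0.09]
rot left (units of 30deg) [ 1.072 -0.077 -0.116]
```

```bash
cat > fk.py <<'E'
import numpy as np
from scipy.spatial.transform import Rotation as R
from scipy.optimize import lsq_linear,least_squares
D=[([.943,.528,1.434,0,1.181,-.178],[.2707,.5625,.2023],[2.22518390e-01,9.74927850e-01,-1.03e-3,-4.4e-4]),
([-.342,.675,2.443,1.18,1.401,-2.66],[.2702,.3359,.2814],[.158,.751,.621,-.16]),
([-.643,.596,2.441,1.603,1.37,-2.565],[.4769,.1789,.2959],[.426,.645,.63,.071]),
([-1.055,.864,2.441,1.928,1.723,-2.286],[.5504,-.1361,.3184],[.632,.231,.723,.155])]
def rots(q):
    r1=R.from_euler('z',q[0]);r2=r1*R.from_euler('y',q[1]);r3=r2*R.from_euler('y',q[2]);r4=r3*R.from_euler('z',q[3]);r5=r4*R.from_euler('y',q[4]);r6=r5*R.from_euler('z',q[5]+np.pi/2)
    return r1,r2,r3,r4,r5,r6
def cols(q):
    r=rots(q);f=lambda k,v:r[k].apply(v)
    X,Y,Z=np.eye(3)
    return np.c_[Z,f(0,X),f(0,Y),f(1,Z),f(2,X),f(2,Z),f(4,X),f(4,Y),f(4,Z)]  # h,x1,o,a,e,b,d
if __name__=='__main__':
    for q,p,o in D:print((R.from_quat(o).inv()*rots(q)[5]).as_rotvec(degrees=True).round(1))
    A=np.vstack([cols(q) for q,_,_ in D]);b=np.concatenate([p for _,p,_ in D])
    A2=np.vstack([A,1e-3*np.eye(9)]);s=np.linalg.lstsq(A2,np.r_[b,np.zeros(9)],rcond=None)[0]
    print(s.round(3),(A@s-b).round(3));np.save('fk.npy',s)
E
python3 fk.py
```

```text
[-0.  -0.   0.1]
[ 0.  0. -0.]
[-0.  -0.  -0.1]
[ 0. -0.  0.]
[ 0.274 -0.001  0.111  0.589  0.115  0.392 -0.     0.     0.325] [ 0. -0. -0.  0.  0. -0. -0. -0.  0.  0.  0. -0.]
```

```bash
cat > ik.py <<'E'
from fk import *
s=np.load('fk.npy');lo=np.array([-3.08,-.75,.22,-1.43,0,-2.85])+.02;hi=np.array([3.08,2.2,2.44,4.57,2.65,2.85])-.02
def rot(psi,p,roll):
    return R.from_euler('z',psi)*R.from_euler('y',-p)*R.from_matrix(np.c_[[0,0,1.],[0,-1,0],[1,0,0]])*R.from_euler('z',roll)
def ik(pos,o,q0):
    f=lambda q:np.r_[(cols(q)@s-pos)*10,(o.inv()*rots(q)[5]).as_rotvec()]
    r=least_squares(f,np.clip(q0,lo+1e-3,hi-1e-3),bounds=(lo,hi));return r.x,np.abs(r.fun).max()
if __name__=='__main__':
    q0=D[-1][0];d=np.radians
    S=[q0,[-.6,.9,2.3,2.5,1.7,-1.6],[-.8,1,2.3,3.1,1.6,0],[.3,.9,2.3,3.9,1.7,1.5],[.6,.9,2.3,4.3,1.7,-1.5],[-1.2,.9,2.3,2,1.7,1.5]]
    for y in(-.125,-.2):
     for p in(0,10):
      for psi in(0,15,25,35,45,-20,-35):
       out=[]
       for z in(.10,.225):
        best=min((ik(np.array([.545,y,z]),rot(d(psi),d(p),d(rl)),sd) for sd in S for rl in(0,)),key=lambda t:t[1])
        out.append((best[1].round(3),best[0].round(2).tolist()))
       print(y,p,psi,*out)
E
python3 ik.py
```

```text
-0.125 0 0 (np.float64(0.0), [-0.97, 1.54, 2.4, 2.02, 1.99, -2.28]) (np.float64(0.157), [-1.05, 1.15, 2.42, 1.88, 1.77, -1.99])
-0.125 0 15 (np.float64(0.0), [-1.1, 1.37, 2.26, 1.76, 1.67, -2.05]) (np.float64(0.0), [-1.1, 1.04, 2.38, 1.77, 1.63, -1.84])
-0.125 0 25 (np.float64(0.0), [-1.12, 1.27, 2.15, 1.59, 1.58, -1.85]) (np.float64(0.0), [-1.12, 0.96, 2.24, 1.59, 1.57, -1.63])
-0.125 0 35 (np.float64(0.0), [-1.11, 1.21, 2.02, 1.42, 1.56, -1.66]) (np.float64(0.0), [-1.11, 0.93, 2.1, 1.42, 1.59, -1.45])
-0.125 0 45 (np.float64(0.0), [-1.08, 1.18, 1.88, 1.28, 1.59, -1.49]) (np.float64(0.0), [-1.08, 0.91, 1.96, 1.29, 1.65, -1.31])
-0.125 0 -20 (np.float64(0.014), [-0.53, 1.6, 2.42, 2.87, 2.44, -1.78]) (np.float64(0.201), [-0.24, 1.26, 2.42, 3.53, 2.21, -1.36])
-0.125 0 -35 (np.float64(0.0), [-0.18, 1.43, 2.32, 3.65, 2.12, -1.28]) (np.float64(0.034), [-0.14, 1.09, 2.42, 3.68, 1.9, -1.39])
-0.125 10 0 (np.float64(0.0), [-0.95, 1.62, 2.29, 1.91, 2.12, -2.3]) (np.float64(0.06), [-0.97, 1.37, 2.42, 1.87, 2.08, -2.21])
-0.125 10 15 (np.float64(0.0), [-1.08, 1.48, 2.18, 1.68, 1.83, -2.09]) (n
[... 1756 characters left out ...]
-1.88]) (np.float64(0.0), [-1.18, 1.11, 2.19, 1.67, 1.76, -1.73])
-0.2 10 25 (np.float64(0.0), [-1.19, 1.32, 1.95, 1.5, 1.74, -1.7]) (np.float64(0.0), [-1.19, 1.06, 2.06, 1.52, 1.75, -1.55])
-0.2 10 35 (np.float64(0.0), [-1.17, 1.29, 1.82, 1.37, 1.75, -1.54]) (np.float64(0.0), [-1.17, 1.03, 1.93, 1.39, 1.78, -1.39])
-0.2 10 45 (np.float64(0.0), [-1.14, 1.27, 1.69, 1.25, 1.81, -1.39]) (np.float64(0.0), [-1.14, 1.03, 1.79, 1.29, 1.85, -1.26])
-0.2 10 -20 (np.float64(0.0), [-0.79, 1.61, 2.29, 2.46, 2.4, -2.02]) (np.float64(0.081), [-0.78, 1.4, 2.42, 2.49, 2.41, -1.97])
-0.2 10 -35 (np.float64(0.0), [-0.46, 1.55, 2.24, 3.36, 2.38, -1.44]) (np.float64(0.0), [-0.46, 1.28, 2.41, 3.34, 2.29, -1.46])
```

```bash
cat > chk.py <<'E'
from ik import *
d=np.radians
for psi in(25,35,45):
  for x,y,z in((.48,-.14,.31),(.48,-.14,.2),(.48,-.14,.112),(.545,-.125,.112),(.545,-.125,.23),(.46,-.15,.23)):
    q,e=ik(np.array([x,y,z]),rot(d(psi),d(4),0),[-1.1,1.2,2.1,1.6,1.6,-1.8]);print(psi,x,y,z,e.round(3),q.round(2))
E
python3 chk.py
python3 - <<'E'
from station import sensors
import sys;sys.path.insert(0,'.')
from ik import *
s_=sensors.sense();o=R.from_quat(s_['tool_rot'])
for psi in(25,35):print(psi,((rot(np.radians(psi),np.radians(4),0)*o.inv()).as_rotvec(degrees=True)/30).round(3))
E
```

```text
25 0.48 -0.14 0.31 0.0 [-1.32  0.81  2.32  1.39  1.64 -1.56]
25 0.48 -0.14 0.2 0.0 [-1.32  1.14  2.29  1.38  1.59 -1.85]
25 0.48 -0.14 0.112 0.0 [-1.32  1.35  2.2   1.37  1.56 -1.97]
25 0.545 -0.125 0.112 0.0 [-1.12  1.3   2.13  1.57  1.64 -1.86]
25 0.545 -0.125 0.23 0.0 [-1.12  1.01  2.23  1.58  1.64 -1.67]
25 0.46 -0.15 0.23 0.0 [-1.39  1.06  2.31  1.31  1.58 -1.79]
35 0.48 -0.14 0.31 0.0 [-1.28  0.78  2.18  1.27  1.7  -1.39]
35 0.48 -0.14 0.2 0.0 [-1.28  1.06  2.15  1.25  1.62 -1.63]
35 0.48 -0.14 0.112 0.0 [-1.28  1.26  2.07  1.25  1.58 -1.75]
35 0.545 -0.125 0.112 0.0 [-1.11  1.23  2.01  1.42  1.63 -1.67]
35 0.545 -0.125 0.23 0.0 [-1.11  0.97  2.09  1.43  1.65 -1.49]
35 0.46 -0.15 0.23 0.0 [-1.34  0.99  2.17  1.19  1.64 -1.58]
45 0.48 -0.14 0.31 0.0 [-1.23  0.77  2.03  1.17  1.78 -1.26]
45 0.48 -0.14 0.2 0.0 [-1.23  1.03  2.01  1.14  1.69 -1.47]
45 0.48 -0.14 0.112 0.0 [-1.23  1.21  1.94  1.13  1.64 -1.58]
45 0.545 -0.125 0.112 0.0 [-1.08  1.2   1.87  1.28  1.66 -1.5 ]
45 0.545 -0.125 0.23 0.0 [-1.08  0.95  1.95  1.3   1.71 -1.34]
45 0.46 -0.15 0.23 0.0 [-1.28  0.96  2.03  1.09  1.71 -1.43]
25 [1.018 0.347 0.64 ]
35 [0.99  0.437 0.964]
```

Request:
{"op": "move_arm", "data": {
  "targets": [
    {"dx":-0.28,"dy":0,"dz":0,"rx":0.102,"ry":0.035,"rz":0.064},
    {"dx":-0.28,"dy":0,"dz":0,"rx":0.102,"ry":0.035,"rz":0.064},
    {"dx":-0.28,"dy":0,"dz":0,"rx":0.102,"ry":0.035,"rz":0.064},
    {"dx":-0.28,"dy":0,"dz":0,"rx":0.102,"ry":0.035,"rz":0.064},
    {"dx":-0.28,"dy":0,"dz":0,"rx":0.102,"ry":0.035,"rz":0.064},
    {"dx":-0.28,"dy":0,"dz":0,"rx":0.102,"ry":0.035,"rz":0.064},
    {"dx":-0.28,"dy":0,"dz":0,"rx":0.102,"ry":0.035,"rz":0.064},
    {"dx":-0.28,"dy":0,"dz":0,"rx":0.102,"ry":0.035,"rz":0.064},
    {"dx":-0.28,"dy":0,"dz":0,"rx":0.102,"ry":0.035,"rz":0.064},
    {"dx":-0.28,"dy":0,"dz":0,"rx":0.102,"ry":0.035,"rz":0.064}
  ]
}}

```text
t: 5.1
tcp_pos: [0.4801, -0.1348, 0.3185]
tool_rot: [0.666, 0.149, 0.714, -0.16]
force: [0.9, 1.1, 0.4]
finger_gap: 0.001
gripper_force: 0.0
```

```bash
cat > st2.py <<'E'
from station import sensors
from ik import *
t=sensors.sense();o=R.from_quat(t['tool_rot']);m=o.as_matrix()
print(t['t'],np.round(t['q'],2),np.round(t['tcp_pos'],4),'F',np.round(t['force'],1),'z',m[:,2].round(3),'y',m[:,1].round(3))
print('rot left',((rot(np.radians(25),np.radians(4),0)*o.inv()).as_rotvec(degrees=True)/30).round(3),'fkerr',(cols(t['q'])@s-t['tcp_pos']).round(4))
E
python3 st2.py
```

```text
5.1 [-1.31  0.78  2.33  1.39  1.65 -1.54] [ 0.4801 -0.1348  0.3185] F [0.9 1.1 0.4] z [0.902 0.425 0.07 ] y [ 0.426 -0.905 -0.001]
rot left [-0.002 -0.001 -0.008] fkerr [ 0.0001 -0.     -0.    ]
```

Run:
```python
from station import cams
from fit import *
m=cams.camera_model('wrist');im=cams.snapshot('wrist')
import pickle;pickle.dump(m,open('w1.pkl','wb'));cv2.imwrite('pics/w1.png',im[:,:,::-1])
p=np.load('p.npy')
for k,v in pts(p).items():print(k,proj('',world(p,v),m)[0].round(0))
```

```text
LF [177. 415.]
RF [572. 577.]
LT [163. 307.]
RT [667. 431.]
PLi [175. 498.]
PLo [146. 482.]
PRi [622. 743.]
PRo [721. 800.]
```

View pics/w1.png

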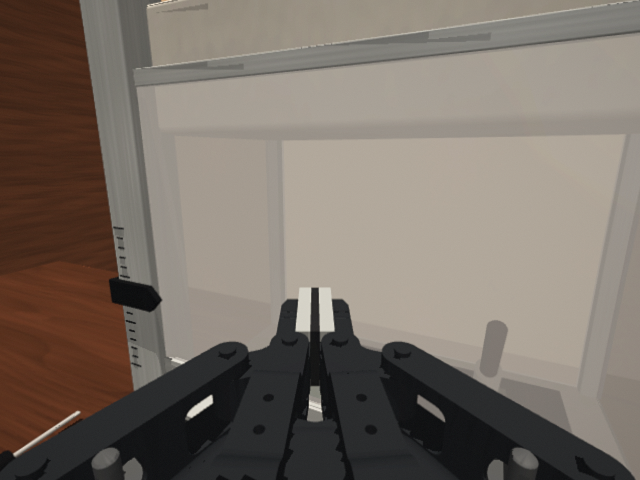

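The wrist view shows the left pointer as a pentagon with its tip at about (160,299), a little higher than the fit predicted. I'll extract the tips automatically and refit.

```bash
cat > tip.py <<'E'
from fit import *
import pickle
def tip(img,box,side):  # extreme dark point of the biggest dark blob in box; side +1 right-most, -1 left-most
    x,y,w,h=box;g=cv2.cvtColor(img[y:y+h,x:x+w],cv2.COLOR_BGR2GRAY);k=6
    g=cv2.resize(g,None,fx=k,fy=k,interpolation=cv2.INTER_CUBIC);b=(g<80).astype(np.uint8)
    n,l,st,_=cv2.connectedComponentsWithStats(b);i=1+np.argmax(st[1:,4]);v,u=np.where(l==i)
    e=u.max() if side>0 else u.min();f=np.abs(u-e)<=3
    poly=cv2.approxPolyDP(cv2.findContours((l==i).astype(np.uint8),0,2)[0][0],6,True)[:,0]
    return np.array([x+(e+.5)/k-.5,y+(v[f].mean()+.5)/k-.5]),(poly/k+[x,y]).round(1).tolist()
if __name__=='__main__':
    for n,f,b,sd in(('w1','pics/w1.png',(100,260,75,60),1),('scene L','pics/scene0.png',(308,195,45,35),1),('scene R','pics/scene0.png',(515,300,55,32),-1),('side L','pics/side0.png',(328,200,30,35),1),('side R','pics/side0.png',(485,325,70,50),-1)):
        print(n,*tip(cv2.imread(f),b,sd))
E
python3 tip.py
```

```text
w1 [161.25    299.53125] [[100.0, 260.0], [100.0, 319.8], [124.5, 319.8], [123.2, 305.8], [148.8, 312.3], [155.3, 309.3], [161.7, 299.5], [151.8, 285.7], [119.8, 279.2], [116.5, 260.0]]
scene L [343.58333333 221.06782946] [[308.0, 195.0], [308.0, 200.2], [314.8, 202.0], [311.7, 206.8], [312.2, 214.2], [313.2, 212.2], [318.2, 214.3], [321.2, 217.5], [320.3, 218.7], [326.2, 218.0], [338.0, 223.7], [343.2, 223.3], [343.8, 220.7], [339.2, 216.2], [317.3, 205.5], [316.5, 195.0], [309.8, 195.0], [309.8, 196.7]]
scene R [524.08333333 309.89942529] [[525.2, 307.7], [524.5, 311.2], [528.2, 314.8], [539.5, 320.2], [536.7, 322.7], [536.7, 324.7], [528.5, 325.5], [533.8, 326.8], [539.8, 324.2], [542.2, 324.7], [542.2, 323.3], [545.3, 324.5], [547.5, 323.5], [556.2, 328.0], [559.5, 326.5], [558.8, 331.8], [561.0, 331.8], [563.3, 318.7], [558.7, 320.3], [555.7, 315.3], [555.0, 317.3], [533.2, 307.5]]
side L [351.25       224.20512821] [[333.7, 207.2], [332.5, 211.5], [333.7, 219.0], [346.3, 228.2], [349.3, 228.0], [351.7, 224.7], [349.2, 218.2], [336.2, 206.7]]
side R [491.58333333 336.91363636] [[492.0, 336.5], [496.5, 347.8], [525.3, 370.7], [545.8, 359.0], [550.5, 347.3], [548.7, 345.2], [529.2, 354.8], [502.0, 334.3]]
```

```bash
cat > fit2.py <<'E'
import fit,pickle,glob
from fit import *
for k in ('w1','w2'):
    try:M[k]=pickle.load(open(k+'.pkl','rb'))
    except FileNotFoundError:pass
fit.obs=[o for o in obs if o[1] not in('LT','RT') and o[:2]!=('scene','PRi')]+[('scene','LT',343.6,221.1),('scene','RT',524.6,309.7),('side','LT',351.5,224.3),('side','RT',491.8,336.9),('w1','LT',161.5,299.5)]
extra=[]
if __name__=='__main__':
    r=least_squares(fit.res,np.load('p.npy'),loss='soft_l1');p=r.x;print(p.round(4));np.save('p2.npy',p)
    for o,e in zip(fit.obs,fit.res(p).reshape(-1,2)):print(o[:2],e.round(1))
    # independent: triangulate each tip freely
    for t in('LT','RT'):
        ob=[o for o in fit.obs if o[1]==t]
        r=least_squares(lambda P:np.concatenate([proj(n,P)[0]-[u,v] for n,_,u,v in ob]),world(p,pts(p)[t]))
        print(t,r.x.round(4),r.fun.round(1),'expected',world(p,pts(p)[t]).round(4))
    for t in('LF','RF'):
        ob=[o for o in fit.obs if o[1]==t]
        r=least_squares(lambda P:np.concatenate([proj(n,P)[0]-[u,v] for n,_,u,v in ob]),world(p,pts(p)[t]))
        print(t,r.x.round(4),r.fun.round(1),'expected',world(p,pts(p)[t]).round(4))
E
python3 fit2.py
```

```text
[ 0.561  -0.1241 -0.0036  0.138   0.2452 -0.0389]
('scene', 'LF') [-0.1 -0.9]
('scene', 'RF') [-0.8  0.7]
('side', 'LF') [-0.1 -1.5]
('side', 'RF') [0.5 1. ]
('scene', 'PLi') [-1.   0.8]
('scene', 'PLo') [-0.2 -0.3]
('scene', 'PRo') [-1.   1.7]
('side', 'PLi') [-0.5  0.9]
('side', 'PLo') [-0.4 -0.2]
('scene', 'LT') [0.7 0.1]
('scene', 'RT') [ 0.1 -1.2]
('side', 'LT') [0.9 0.8]
('side', 'RT') [ 0.3 -1.7]
('w1', 'LT') [0.2 0.3]
LT [0.5507 0.0619 0.2454] [ 0.3 -0.2  0.7  0.5 -0.5 -0.1] expected [0.5506 0.0609 0.2452]
RT [ 0.5478 -0.3102  0.2434] [ 0. -0. -0.  0.] expected [ 0.5493 -0.3091  0.2452]
LF [0.5252 0.0251 0.1459] [ 0.1 -0.1 -0.1  0. ] expected [0.5256 0.026  0.149 ]
RF [ 0.5245 -0.2737  0.1513] [-0.6  0.4  0.5 -0.2] expected [ 0.5246 -0.274   0.149 ]
```

Request:
{"op": "move_arm", "data": {
  "targets": [
    {"dx":0,"dy":0,"dz":-0.8,"rx":0,"ry":0,"rz":0},
    {"dx":0,"dy":0,"dz":-0.8,"rx":0,"ry":0,"rz":0},
    {"dx":0,"dy":0,"dz":-0.8,"rx":0,"ry":0,"rz":0},
    {"dx":0,"dy":0,"dz":-0.8,"rx":0,"ry":0,"rz":0},
    {"dx":0,"dy":0,"dz":-0.8,"rx":0,"ry":0,"rz":0},
    {"dx":0,"dy":0,"dz":-0.8,"rx":0,"ry":0,"rz":0},
    {"dx":0,"dy":0,"dz":-0.8,"rx":0,"ry":0,"rz":0},
    {"dx":0,"dy":0,"dz":-0.8,"rx":0,"ry":0,"rz":0},
    {"dx":0,"dy":0,"dz":-0.8,"rx":0,"ry":0,"rz":0},
    {"dx":0,"dy":0,"dz":-0.8,"rx":0,"ry":0,"rz":0}
  ]
}}

```text
t: 6.4
tcp_pos: [0.4804, -0.1346, 0.1175]
tool_rot: [0.666, 0.149, 0.714, -0.159]
force: [-0.8, 0.1, -0.0]
finger_gap: -0.004
gripper_force: 0.0
```

```bash
python3 st2.py
python3 - <<'E'
from station import cams
import cv2,pickle
m=cams.camera_model('wrist');im=cams.snapshot('wrist')
pickle.dump(m,open('w2.pkl','wb'));cv2.imwrite('pics/w2.png',im[:,:,::-1])
E
```

```text
6.4 [-1.31  1.34  2.21  1.38  1.56 -1.98] [ 0.4804 -0.1346  0.1175] F [-0.8  0.1 -0. ] z [0.903 0.424 0.069] y [ 0.425 -0.905  0.001]
rot left [ 0.003  0.001 -0.005] fkerr [ 0.0002 -0.0003 -0.0005]
```

View pics/w2.png

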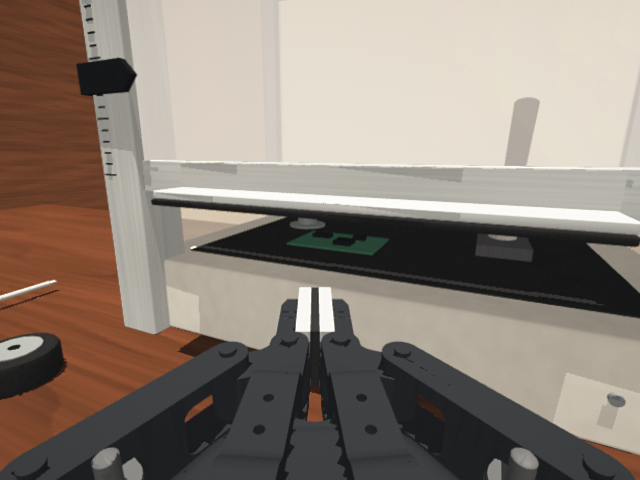

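```bash
cat > fit3.py <<'E'
import fit2,fit
from fit2 import *
img=cv2.imread('pics/w2.png')
from tip import tip
print(tip(img,(70,50,80,50),1)[0])
g=cv2.cvtColor(img,cv2.COLOR_BGR2GRAY);print([ (c,[int(v) for v in g[190:216,c]]) for c in (158,300)])
lp=fit.pts
fit.pts=lambda p:{**lp(p),'LU':(p[5],.15,p[3])}
fit.obs+=[('w2','LT',*tip(img,(70,50,80,50),1)[0]),('w2','LU',152.5,205)]
p=least_squares(fit.res,np.load('p2.npy'),loss='soft_l1').x;print(p.round(4));np.save('p3.npy',p)
for o,e in zip(fit.obs,fit.res(p).reshape(-1,2)):print(o[:2],e.round(1))
E
python3 fit3.py
```

```text
[135.91666667  74.57246377]
[(158, [246, 246, 194, 166, 172, 173, 169, 160, 105, 56, 42, 31, 28, 26, 33, 95, 128, 133, 133, 134, 133, 133, 133, 132, 133, 133]), (300, [180, 180, 178, 199, 244, 253, 252, 251, 251, 252, 252, 240, 192, 179, 178, 174, 171, 166, 153, 109, 59, 46, 39, 36, 34, 29])]
[ 0.5607 -0.1242 -0.0042  0.1414  0.2447 -0.0392]
('scene', 'LF') [-0.1 -1.1]
('scene', 'RF') [-0.3  0.8]
('side', 'LF') [-0.3 -2.8]
('side', 'RF') [ 0.4 -0.3]
('scene', 'PLi') [-1.   0.9]
('scene', 'PLo') [-0.2 -0.2]
('scene', 'PRo') [-1.   1.8]
('side', 'PLi') [-0.5  0.9]
('side', 'PLo') [-0.4 -0.2]
('scene', 'LT') [0.7 0.3]
('scene', 'RT') [-0.  -0.9]
('side', 'LT') [0.9 1.1]
('side', 'RT') [ 0.1 -1.3]
('w1', 'LT') [0.2 0.9]
('w2', 'LT') [ 0.7 -0.5]
('w2', 'LU') [-0.2  0.5]
```

Request:
{"op": "move_arm", "data": {
  "targets": [
    {"dx":0.26,"dy":0,"dz":-0.04,"rx":0,"ry":0,"rz":0},
    {"dx":0.26,"dy":0,"dz":-0.04,"rx":0,"ry":0,"rz":0},
    {"dx":0.26,"dy":0,"dz":-0.04,"rx":0,"ry":0,"rz":0},
    {"dx":0.26,"dy":0,"dz":0,"rx":0,"ry":0,"rz":0},
    {"dx":0.26,"dy":0,"dz":0,"rx":0,"ry":0,"rz":0},
    {"dx":0.26,"dy":0.08,"dz":0,"rx":0,"ry":0,"rz":0},
    {"dx":0.26,"dy":0.08,"dz":0,"rx":0,"ry":0,"rz":0},
    {"dx":0.26,"dy":0.08,"dz":0,"rx":0,"ry":0,"rz":0},
    {"dx":0.26,"dy":0.08,"dz":0,"rx":0,"ry":0,"rz":0},
    {"dx":0.26,"dy":0.08,"dz":0,"rx":0,"ry":0,"rz":0}
  ]
}}

```text
t: 7.7
tcp_pos: [0.5456, -0.1242, 0.1159]
tool_rot: [0.665, 0.149, 0.714, -0.159]
force: [0.7, -0.6, -0.2]
finger_gap: -0.001
gripper_force: 0.0
```

Request:
{"op": "move_arm", "data": {
  "targets": [
    {"dx":0,"dy":0,"dz":0.1,"rx":0,"ry":0,"rz":0},
    {"dx":0,"dy":0,"dz":0.1,"rx":0,"ry":0,"rz":0},
    {"dx":0,"dy":0,"dz":0.1,"rx":0,"ry":0,"rz":0},
    {"dx":0,"dy":0,"dz":0.1,"rx":0,"ry":0,"rz":0},
    {"dx":0,"dy":0,"dz":0.1,"rx":0,"ry":0,"rz":0},
    {"dx":0,"dy":0,"dz":0.1,"rx":0,"ry":0,"rz":0},
    {"dx":0,"dy":0,"dz":0.1,"rx":0,"ry":0,"rz":0},
    {"dx":0,"dy":0,"dz":0.1,"rx":0,"ry":0,"rz":0},
    {"dx":0,"dy":0,"dz":0.1,"rx":0,"ry":0,"rz":0},
    {"dx":0,"dy":0,"dz":0.1,"rx":0,"ry":0,"rz":0}
  ]
}}

```text
t: 8.95
tcp_pos: [0.5451, -0.1242, 0.1403]
tool_rot: [0.666, 0.149, 0.713, -0.16]
force: [-4.7, -0.6, -3.8]
finger_gap: -0.001
gripper_force: 2.3
```

Request:
{"op": "move_arm", "data": {
  "targets": [
    {"dx":0,"dy":0,"dz":0.12,"rx":0,"ry":0,"rz":0},
    {"dx":0,"dy":0,"dz":0.12,"rx":0,"ry":0,"rz":0},
    {"dx":0,"dy":0,"dz":0.12,"rx":0,"ry":0,"rz":0},
    {"dx":0,"dy":0,"dz":0.12,"rx":0,"ry":0,"rz":0},
    {"dx":0,"dy":0,"dz":0.12,"rx":0,"ry":0,"rz":0},
    {"dx":0,"dy":0,"dz":0.12,"rx":0,"ry":0,"rz":0},
    {"dx":0,"dy":0,"dz":0.12,"rx":0,"ry":0,"rz":0},
    {"dx":0,"dy":0,"dz":0.12,"rx":0,"ry":0,"rz":0},
    {"dx":0,"dy":0,"dz":0.12,"rx":0,"ry":0,"rz":0},
    {"dx":0,"dy":0,"dz":0.12,"rx":0,"ry":0,"rz":0}
  ]
}}

```text
t: 10.2
tcp_pos: [0.5451, -0.1242, 0.1712]
tool_rot: [0.665, 0.149, 0.714, -0.16]
force: [-4.7, 0.3, -4.1]
finger_gap: 0.0
gripper_force: 2.6
```

```bash
python3 st2.py
python3 - <<'E'
from station import cams
import cv2,pickle,numpy as np
for n in('wrist','side'):
    m=cams.camera_model(n);im=cams.snapshot(n);pickle.dump(m,open(f'{n}3.pkl','wb'));cv2.imwrite(f'pics/{n}3.png',im[:,:,::-1])
a=cv2.imread('pics/wrist3.png')
b=cv2.imread('pics/side3.png')[180:400,310:560]
cv2.imwrite('pics/m3.png',np.hstack([cv2.resize(a,(400,300)),cv2.resize(b,(341,300))]))
E
```

```text
10.2 [-1.12  1.16  2.19  1.57  1.64 -1.78] [ 0.5451 -0.1242  0.1712] F [-4.7  0.3 -4.1] z [0.903 0.425 0.07 ] y [ 0.426 -0.905 -0.   ]
rot left [-0.001  0.001 -0.006] fkerr [ 0.0002 -0.0003 -0.0003]
```

View pics/m3.png

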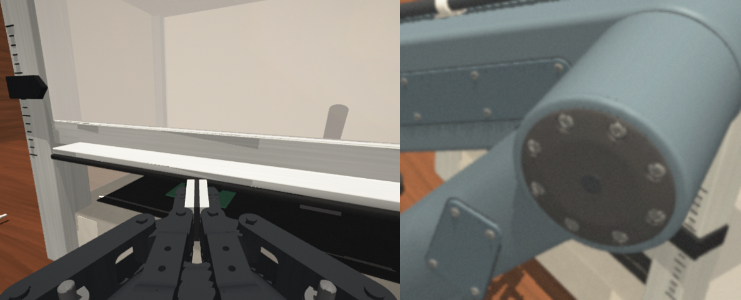

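```bash
cat > meas.py <<'E'
import sys,pickle
from fit import *
from tip import tip
def go(tag,tbox):
    img=cv2.imread(f'pics/wrist{tag}.png');m=pickle.load(open(f'wrist{tag}.pkl','rb'));p=np.load('p3.npy')
    g=cv2.cvtColor(img,cv2.COLOR_BGR2GRAY).astype(float)
    t=tip(img,tbox,1)[0];zt=least_squares(lambda z:(proj('',world(p,(-.011,.185,z[0])),m)[0]-t)[1],[.24]).x[0]
    print('tip px',t,'z',zt.round(4),'u resid',(proj('',world(p,(-.011,.185,zt)),m)[0]-t)[0].round(1))
    # lip underside front edge: sample at local y, search bottom edge of dark strip near a guess, iterate height
    from station import sensors
    for yl in(.145,.12,.10,.08,.06):
        def edge(z):
            u,v=proj('',world(p,(p[5],yl,z)),m)[0];return u,v
        # scan z: profile of gray along projected vertical
        Z=np.arange(.12,.27,.0005);uv=np.array([edge(z) for z in Z],np.float32)
        pr=cv2.remap(g.astype(np.float32),uv[:,:1].copy(),uv[:,1:].copy(),1)[:,0]
        i=[k for k in range(4,len(Z)-4) if pr[k:k+4].max()<75]
        runs=np.split(i,np.where(np.diff(i)>1)[0]+1) if i else []
        print(yl,[(Z[r[0]].round(4),Z[r[-1]+3].round(4)) for r in runs if len(r)>1])
go(sys.argv[1],tuple(map(int,sys.argv[2:])))
E
python3 meas.py 3 10 110 85 60
```

```text
tip px [ 75.91666667 139.88636364] z 0.2444 u resid -0.3
0.145 [(np.float64(0.174), np.float64(0.1795)), (np.float64(0.238), np.float64(0.249))]
0.12 [(np.float64(0.174), np.float64(0.18))]
0.1 [(np.float64(0.1745), np.float64(0.18))]
0.08 [(np.float64(0.1405), np.float64(0.148)), (np.float64(0.1745), np.float64(0.18))]
0.06 [(np.float64(0.122), np.float64(0.1265)), (np.float64(0.1405), np.float64(0.1595)), (np.float64(0.1745), np.float64(0.18))]
```

Request:
{"op": "move_arm", "data": {
  "targets": [
    {"dx":-0.1,"dy":0,"dz":0.12,"rx":0,"ry":0,"rz":0},
    {"dx":-0.1,"dy":0,"dz":0.12,"rx":0,"ry":0,"rz":0},
    {"dx":0,"dy":0,"dz":0.12,"rx":0,"ry":0,"rz":0},
    {"dx":0,"dy":0,"dz":0.12,"rx":0,"ry":0,"rz":0},
    {"dx":0,"dy":0,"dz":0.12,"rx":0,"ry":0,"rz":0},
    {"dx":0,"dy":0,"dz":0.12,"rx":0,"ry":0,"rz":0},
    {"dx":0,"dy":0,"dz":0.12,"rx":0,"ry":0,"rz":0},
    {"dx":0,"dy":0,"dz":0.12,"rx":0,"ry":0,"rz":0},
    {"dx":0,"dy":0,"dz":0.12,"rx":0,"ry":0,"rz":0},
    {"dx":0,"dy":0,"dz":0.12,"rx":0,"ry":0,"rz":0}
  ]
}}

```text
t: 11.55
tcp_pos: [0.5402, -0.1244, 0.2011]
tool_rot: [0.665, 0.149, 0.714, -0.159]
force: [0.2, -0.1, -0.0]
finger_gap: 0.001
gripper_force: 0.0
```

```bash
cat > shot.py <<'E'
import sys
from station import cams
import cv2,pickle
t=sys.argv[1];m=cams.camera_model('wrist');im=cams.snapshot('wrist');pickle.dump(m,open(f'wrist{t}.pkl','wb'));cv2.imwrite(f'pics/wrist{t}.png',im[:,:,::-1])
E
python3 st2.py;python3 shot.py 4; python3 meas.py 4 0 150 110 90
```

```text
11.55 [-1.13  1.09  2.22  1.56  1.64 -1.74] [ 0.5402 -0.1244  0.2011] F [ 0.2 -0.1 -0. ] z [0.903 0.424 0.07 ] y [ 0.425 -0.905 -0.   ]
rot left [-0.001  0.001 -0.006] fkerr [ 0.0002 -0.0002 -0.0003]
tip px [ 89.08333333 182.88168724] z 0.2444 u resid -0.1
0.145 [(np.float64(0.1745), np.float64(0.181)), (np.float64(0.244), np.float64(0.253))]
0.12 [(np.float64(0.1745), np.float64(0.181))]
0.1 [(np.float64(0.122), np.float64(0.1275)), (np.float64(0.175), np.float64(0.1815))]
0.08 [(np.float64(0.122), np.float64(0.142)), (np.float64(0.1505), np.float64(0.1615)), (np.float64(0.175), np.float64(0.1815))]
0.06 [(np.float64(0.127), np.float64(0.1815))]
```

View pics/wrist4.png

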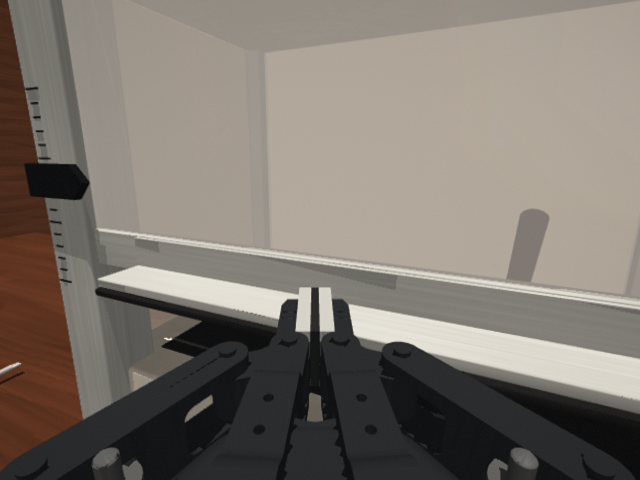

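Run:
```python
from fit import *
import pickle
from station import sensors
t=sensors.sense();P=np.array(t['tcp_pos']);m=pickle.load(open('wrist4.pkl','rb'))
from scipy.spatial.transform import Rotation as R
r=R.from_quat(t['tool_rot'])
for o in([0,0,0],[.011,0,0],[-.011,0,0],[0,0,-.02],[-.011,0,-.02]):print(o,proj('',P+r.apply(o),m)[0].round(1))
print('cam pos',-np.array(m['extrinsics'])[:3,:3].T@np.array(m['extrinsics'])[:3,3])
p=np.load('p3.npy');print('lipfront mid',world(p,(p[5],0,p[3])))
# joint fit of lip front left corner & post from three wrist views + fixed views, all free 3D
V={k:pickle.load(open(k+'.pkl','rb')) for k in('wrist3','wrist4')}
print({k:proj('',world(p,(p[5],.15,.1743)),v)[0].round(1) for k,v in V.items()})
a=cv2.imread('pics/wrist3.png')[215:275,60:130];b=cv2.imread('pics/wrist4.png')[255:315,75:145]
cv2.imwrite('pics/lc.png',np.hstack([cv2.resize(i,None,fx=5.5,fy=5.5,interpolation=2) for i in(a,b)]))
```

```text
[0, 0, 0] [314.  281.6]
[0.011, 0, 0] [314.  261.9]
[-0.011, 0, 0] [314.  300.7]
[0, 0, -0.02] [314.  299.7]
[-0.011, 0, -0.02] [314.  320.6]
cam pos [ 0.38120853 -0.19919125  0.26743916]
lipfront mid [ 0.52145154 -0.12403658  0.14144087]
{'wrist3': array([ 82.7, 253.5]), 'wrist4': array([ 96.7, 295.2])}
```

View pics/lc.png

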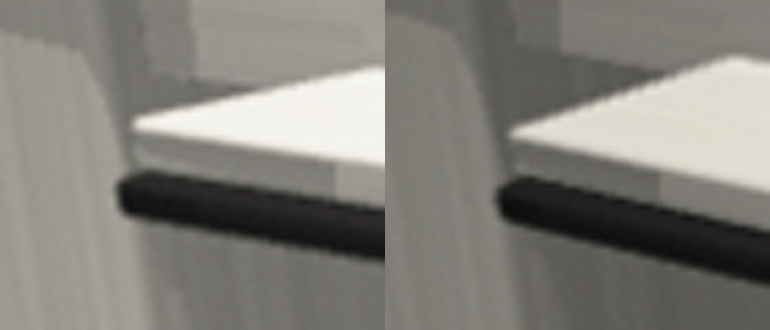

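The earlier contact only dragged on the lip's front edge. The visible fingertips end about 26 mm short of the reported TCP, so the fingers slid past. The lip now stands at 0.1745. I'll back out, go lower and insert further.

Request:
{"op": "move_arm", "data": {
  "targets": [
    {"dx":-0.9,"dy":0,"dz":0,"rx":0,"ry":0,"rz":0},
    {"dx":-0.9,"dy":0,"dz":0,"rx":0,"ry":0,"rz":0},
    {"dx":0,"dy":0,"dz":-0.7,"rx":0,"ry":0,"rz":0},
    {"dx":0,"dy":0,"dz":-0.7,"rx":0,"ry":0,"rz":0},
    {"dx":0,"dy":0,"dz":-0.7,"rx":0,"ry":0,"rz":0},
    {"dx":0.5,"dy":0,"dz":0,"rx":0,"ry":0,"rz":0},
    {"dx":0.5,"dy":0,"dz":0,"rx":0,"ry":0,"rz":0},
    {"dx":0.5,"dy":0,"dz":0,"rx":0,"ry":0,"rz":0},
    {"dx":0.5,"dy":0,"dz":0,"rx":0,"ry":0,"rz":0},
    {"dx":0.5,"dy":0,"dz":0,"rx":0,"ry":0,"rz":0}
  ]
}}

```text
t: 12.85
tcp_pos: [0.5587, -0.124, 0.1489]
tool_rot: [0.665, 0.149, 0.714, -0.159]
force: [-1.2, -0.5, 0.6]
finger_gap: -0.002
gripper_force: 0.0
```

```bash
python3 st2.py;python3 shot.py 5; python3 meas.py 5 0 70 110 90
```

```text
12.85 [-1.08  1.2   2.15  1.6   1.65 -1.78] [ 0.5587 -0.124   0.1489] F [-1.2 -0.5  0.6] z [0.902 0.425 0.071] y [ 0.426 -0.905  0.001]
rot left [ 0.001  0.002 -0.007] fkerr [ 0.0002 -0.0003 -0.0004]
tip px [ 49.41666667 103.26412429] z 0.2442 u resid -0.5
0.145 [(np.float64(0.175), np.float64(0.1795)), (np.float64(0.2295), np.float64(0.248))]
0.12 [(np.float64(0.175), np.float64(0.18))]
0.1 [(np.float64(0.175), np.float64(0.18))]
0.08 [(np.float64(0.135), np.float64(0.138)), (np.float64(0.1755), np.float64(0.18))]
0.06 [(np.float64(0.1355), np.float64(0.148)), (np.float64(0.1755), np.float64(0.18))]
```

View pics/wrist5.png

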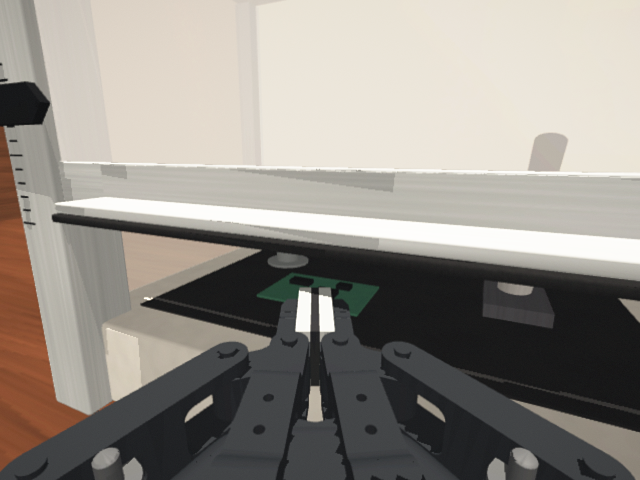

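Request:
{"op": "move_arm", "data": {
  "targets": [
    {"dx":0.2,"dy":0,"dz":0,"rx":0,"ry":0,"rz":0},
    {"dx":0,"dy":0,"dz":0.1,"rx":0,"ry":0,"rz":0},
    {"dx":0,"dy":0,"dz":0.1,"rx":0,"ry":0,"rz":0},
    {"dx":0,"dy":0,"dz":0.1,"rx":0,"ry":0,"rz":0},
    {"dx":0,"dy":0,"dz":0.1,"rx":0,"ry":0,"rz":0},
    {"dx":0,"dy":0,"dz":0.1,"rx":0,"ry":0,"rz":0},
    {"dx":0,"dy":0,"dz":0.1,"rx":0,"ry":0,"rz":0},
    {"dx":0,"dy":0,"dz":0.1,"rx":0,"ry":0,"rz":0},
    {"dx":0,"dy":0,"dz":0.1,"rx":0,"ry":0,"rz":0},
    {"dx":0,"dy":0,"dz":0.1,"rx":0,"ry":0,"rz":0}
  ]
}}

```text
t: 14.15
tcp_pos: [0.5627, -0.1244, 0.1706]
tool_rot: [0.666, 0.149, 0.714, -0.159]
force: [-1.3, -1.1, -3.7]
finger_gap: 0.001
gripper_force: 1.6
```

```bash
python3 st2.py;python3 shot.py 6; python3 meas.py 6 0 70 110 110
```

```text
14.15 [-1.07  1.15  2.16  1.62  1.65 -1.74] [ 0.5627 -0.1244  0.1706] F [-1.3 -1.1 -3.7] z [0.903 0.424 0.07 ] y [ 0.425 -0.905 -0.   ]
rot left [-0.    -0.001 -0.006] fkerr [ 0.0002 -0.0003 -0.0003]
tip px [ 47.91666667 138.05147059] z 0.2443 u resid -0.6
0.145 [(np.float64(0.181), np.float64(0.186)), (np.float64(0.233), np.float64(0.2535))]
0.12 [(np.float64(0.181), np.float64(0.1865))]
0.1 [(np.float64(0.181), np.float64(0.1865))]
0.08 [(np.float64(0.1455), np.float64(0.148)), (np.float64(0.1815), np.float64(0.1865))]
0.06 [(np.float64(0.122), np.float64(0.1275)), (np.float64(0.1455), np.float64(0.1595)), (np.float64(0.1815), np.float64(0.1865))]
```

Request:
{"op": "move_arm", "data": {
  "targets": [
    {"dx":0,"dy":0,"dz":0.12,"rx":0,"ry":0,"rz":0},
    {"dx":0,"dy":0,"dz":0.12,"rx":0,"ry":0,"rz":0},
    {"dx":0,"dy":0,"dz":0.12,"rx":0,"ry":0,"rz":0},
    {"dx":0,"dy":0,"dz":0.12,"rx":0,"ry":0,"rz":0},
    {"dx":0,"dy":0,"dz":0.12,"rx":0,"ry":0,"rz":0},
    {"dx":0,"dy":0,"dz":0.12,"rx":0,"ry":0,"rz":0},
    {"dx":0,"dy":0,"dz":0.12,"rx":0,"ry":0,"rz":0},
    {"dx":0,"dy":0,"dz":0.12,"rx":0,"ry":0,"rz":0},
    {"dx":0,"dy":0,"dz":0.12,"rx":0,"ry":0,"rz":0},
    {"dx":0,"dy":0,"dz":0.12,"rx":0,"ry":0,"rz":0}
  ]
}}

```text
t: 15.45
tcp_pos: [0.5627, -0.1244, 0.2011]
tool_rot: [0.665, 0.149, 0.714, -0.159]
force: [-0.4, -1.1, -2.7]
finger_gap: 0.002
gripper_force: 1.6
```

Request:
{"op": "move_arm", "data": {
  "targets": [
    {"dx":0,"dy":0,"dz":0.1,"rx":0,"ry":0,"rz":0},
    {"dx":0,"dy":0,"dz":0.1,"rx":0,"ry":0,"rz":0},
    {"dx":0,"dy":0,"dz":0.1,"rx":0,"ry":0,"rz":0},
    {"dx":0,"dy":0,"dz":0.1,"rx":0,"ry":0,"rz":0},
    {"dx":0,"dy":0,"dz":0.1,"rx":0,"ry":0,"rz":0},
    {"dx":0,"dy":0,"dz":0.1,"rx":0,"ry":0,"rz":0},
    {"dx":0,"dy":0,"dz":0.1,"rx":0,"ry":0,"rz":0},
    {"dx":0,"dy":0,"dz":0.1,"rx":0,"ry":0,"rz":0},
    {"dx":0,"dy":0,"dz":0,"rx":0,"ry":0,"rz":0},
    {"dx":0,"dy":0,"dz":0,"rx":0,"ry":0,"rz":0}
  ]
}}

```text
t: 16.7
tcp_pos: [0.5627, -0.1244, 0.2214]
tool_rot: [0.665, 0.148, 0.714, -0.16]
force: [-0.6, -0.0, 0.5]
finger_gap: -0.002
gripper_force: 0.4
```

```bash
python3 st2.py;python3 shot.py 7; python3 meas.py 7 0 170 110 80
```

```text
16.7 [-1.07  1.02  2.19  1.63  1.65 -1.65] [ 0.5627 -0.1244  0.2214] F [-0.6 -0.   0.5] z [0.903 0.424 0.072] y [ 0.425 -0.905  0.   ]
rot left [-0.002  0.004 -0.006] fkerr [ 0.0002 -0.0002 -0.0002]
tip px [ 61.41666667 214.94666667] z 0.2448 u resid -0.6
0.145 [(np.float64(0.232), np.float64(0.237)), (np.float64(0.244), np.float64(0.2635))]
0.12 [(np.float64(0.122), np.float64(0.1365)), (np.float64(0.2315), np.float64(0.2375))]
0.1 [(np.float64(0.122), np.float64(0.15)), (np.float64(0.232), np.float64(0.237))]
0.08 [(np.float64(0.122), np.float64(0.1645)), (np.float64(0.167), np.float64(0.17)), (np.float64(0.232), np.float64(0.2375))]
0.06 [(np.float64(0.122), np.float64(0.185)), (np.float64(0.232), np.float64(0.2375))]
```

Request:
{"op": "move_arm", "data": {
  "targets": [
    {"dx":0,"dy":0,"dz":0.08,"rx":0,"ry":0,"rz":0},
    {"dx":0,"dy":0,"dz":0.08,"rx":0,"ry":0,"rz":0},
    {"dx":0,"dy":0,"dz":0.08,"rx":0,"ry":0,"rz":0},
    {"dx":0,"dy":0,"dz":0.08,"rx":0,"ry":0,"rz":0},
    {"dx":0,"dy":0,"dz":0.08,"rx":0,"ry":0,"rz":0},
    {"dx":0,"dy":0,"dz":0.04,"rx":0,"ry":0,"rz":0},
    {"dx":0,"dy":0,"dz":0,"rx":0,"ry":0,"rz":0},
    {"dx":0,"dy":0,"dz":0,"rx":0,"ry":0,"rz":0},
    {"dx":0,"dy":0,"dz":0,"rx":0,"ry":0,"rz":0},
    {"dx":0,"dy":0,"dz":-0.1,"rx":0,"ry":0,"rz":0}
  ]
}}

```text
t: 18.0
tcp_pos: [0.5627, -0.1243, 0.23]
tool_rot: [0.665, 0.149, 0.715, -0.16]
force: [-0.0, 0.3, 0.1]
finger_gap: -0.002
gripper_force: 0.0
```

Request:
{"op": "move_arm", "data": {
  "targets": [
    {"dx":0,"dy":0,"dz":-0.4,"rx":0,"ry":0,"rz":0},
    {"dx":0,"dy":0,"dz":-0.4,"rx":0,"ry":0,"rz":0},
    {"dx":0,"dy":0,"dz":-0.4,"rx":0,"ry":0,"rz":0},
    {"dx":0,"dy":0,"dz":-0.4,"rx":0,"ry":0,"rz":0},
    {"dx":0,"dy":0,"dz":-0.3,"rx":0,"ry":0,"rz":0},
    {"dx":-0.4,"dy":0,"dz":0,"rx":0,"ry":0,"rz":0},
    {"dx":-0.4,"dy":0,"dz":0,"rx":0,"ry":0,"rz":0},
    {"dx":-0.4,"dy":0,"dz":0,"rx":0,"ry":0,"rz":0},
    {"dx":0,"dy":0,"dz":0,"rx":0,"ry":0,"rz":0},
    {"dx":0,"dy":0,"dz":0,"rx":0,"ry":0,"rz":0}
  ]
}}

```text
t: 19.25
tcp_pos: [0.5327, -0.1248, 0.182]
tool_rot: [0.665, 0.148, 0.714, -0.159]
force: [1.2, 0.6, -0.3]
finger_gap: -0.001
gripper_force: 0.0
```

```bash
python3 st2.py;python3 shot.py 8
python3 - <<'E'
from fit import *
import pickle
m=pickle.load(open('wrist8.pkl','rb'));p=np.load('p3.npy');E=np.array(m['extrinsics']);print('cam',-E[:3,:3].T@E[:3,3])
for z in(.24,.2445):print(z,proj('',world(p,(-.011,.185,z)),m)[0],proj('',world(p,(p[5],.145,z)),m)[0])
E
python3 meas.py 8 20 130 115 100
```

```text
19.25 [-1.15  1.15  2.22  1.54  1.64 -1.8 ] [ 0.5327 -0.1248  0.182 ] F [ 1.2  0.6 -0.3] z [0.903 0.424 0.07 ] y [ 0.425 -0.905  0.   ]
rot left [-0.     0.001 -0.004] fkerr [ 0.0002 -0.0002 -0.0003]
cam [ 0.37361048 -0.19944264  0.24833079]
0.24 [ 95.55344338 161.82598857] [ 93.79821454 163.98629287]
0.2445 [ 94.64827929 155.52251737] [ 92.71622059 156.51837632]
tip px [134.41666667 156.91666667] z 0.2435 u resid -39.6
0.145 [(np.float64(0.2425), np.float64(0.2465))]
0.12 [(np.float64(0.2425), np.float64(0.2465))]
0.1 [(np.float64(0.2425), np.float64(0.2465))]
0.08 [(np.float64(0.1415), np.float64(0.1525)), (np.float64(0.243), np.float64(0.2465))]
0.06 [(np.float64(0.122), np.float64(0.1355)), (np.float64(0.1415), np.float64(0.165)), (np.float64(0.2425), np.float64(0.2465))]
```

Run:
```python
import cv2,numpy as np
g=cv2.cvtColor(cv2.imread('pics/wrist8.png'),cv2.COLOR_BGR2GRAY)
for c in range(30,112,4):
    v=np.where(g[120:200,c]<80)[0]+120;print(c,v.min() if len(v) else None,v.max() if len(v) else None,len(v))
print(g[145:172,84:104:2])
```

```text
30 120 199 69
34 120 199 75
38 120 199 76
42 134 199 63
46 138 198 55
50 132 199 51
54 132 172 37
58 138 197 39
62 138 197 36
66 138 197 36
70 138 172 35
74 138 172 35
78 138 172 35
82 139 172 34
86 144 172 29
90 152 165 14
94 153 160 8
98 153 160 8
102 153 160 8
106 153 160 8
110 153 160 8
[[ 35  39 120 184 181 180 181 181 181 181]
 [ 36  34  84 186 180 180 181 180 182 181]
 [ 36  35  55 180 178 179 179 179 179 179]
 [ 35  33  43 168 178 176 177 177 177 178]
 [ 35  36  39 158 175 174 175 175 175 175]
 [ 33  35  38 152 170 169 170 170 170 171]
 [ 28  36  34 125 150 150 151 151 152 151]
 [ 25  37  41  65 101 102 102 103 104 103]
 [ 24  40  49  48  50  50  52  51  51  51]
 [ 22  38  41  34  28  29  28  28  30  27]
 [ 21  34  36  34  33  33  34  34  33  35]
 [ 22  31  33  34  33  34  33  32  32  34]
 [ 21  27  29  31  30  32  30  31  30  31]
 [ 22  25  26  29  29  26  27  27  28  27]
 [ 23  21  27  26  26  26  24  24  24  25]
 [ 22  18  21  22  32  56  52  52  52  48]
 [ 23  19  19  18  76 141 134 139 137 128]
 [ 20  20  19  17 117 145 136 141 141 142]
 [ 20  21  19  20 131 144 134 140 140 140]
 [ 19  18  18  38 150 145 134 138 140 140]
 [ 20  19  17  73 149 150 136 137 138 139]
 [ 19  18  16 117 148 148 135 137 137 139]
 [ 17  20  24 129 149 150 135 135 140 137]
 [ 18  15  39 147 148 149 135 136 139 138]
 [ 21  18  73 148 148 148 142 136 138 137]
 [ 18  16 110 149 147 150 142 136 139 137]
 [ 17  21 122 149 147 149 142 135 139 137]]
```

Run:
```python
from ik import *
from station import sensors
t=sensors.sense();q=t['q'];o=R.from_quat(t['tool_rot'])
for x,y in((.5,-.12),(.5,-.07),(.5,-.03),(.5,.0),(.5,.03),(.53,.0)):
    a,e=ik(np.array([x,y,.178]),o,q);print(x,y,e.round(3),a.round(2))
```

```text
0.5 -0.12 0.0 [-1.24  1.2   2.28  1.45  1.6  -1.91]
0.5 -0.07 0.0 [-1.18  1.29  2.37  1.5   1.61 -2.09]
0.5 -0.03 0.023 [-1.11  1.36  2.42  1.52  1.64 -2.21]
0.5 0.0 0.065 [-1.05  1.39  2.42  1.52  1.67 -2.25]
0.5 0.03 0.098 [-0.98  1.44  2.42  1.52  1.71 -2.3 ]
0.53 0.0 0.005 [-0.95  1.34  2.42  1.68  1.74 -2.19]
```

Request:
{"op": "move_arm", "data": {
  "targets": [
    {"dx":-0.26,"dy":0,"dz":-0.03,"rx":0,"ry":0,"rz":0},
    {"dx":-0.26,"dy":0,"dz":-0.03,"rx":0,"ry":0,"rz":0},
    {"dx":-0.26,"dy":0.3,"dz":-0.03,"rx":0,"ry":0,"rz":0},
    {"dx":-0.26,"dy":0.3,"dz":-0.03,"rx":0,"ry":0,"rz":0},
    {"dx":-0.26,"dy":0.3,"dz":-0.03,"rx":0,"ry":0,"rz":0},
    {"dx":0,"dy":0.3,"dz":0,"rx":0,"ry":0,"rz":0},
    {"dx":0,"dy":0.3,"dz":0,"rx":0,"ry":0,"rz":0},
    {"dx":0,"dy":0.3,"dz":0,"rx":0,"ry":0,"rz":0},
    {"dx":0,"dy":0.3,"dz":0,"rx":0,"ry":0,"rz":0},
    {"dx":0,"dy":0,"dz":0,"rx":0,"ry":0,"rz":0}
  ]
}}

```text
t: 20.55
tcp_pos: [0.5002, -0.0711, 0.1782]
tool_rot: [0.665, 0.148, 0.714, -0.16]
force: [0.2, -0.2, -0.3]
finger_gap: 0.002
gripper_force: 0.0
```

```bash
python3 st2.py;python3 shot.py 9
cat > m9.py <<'E'
import sys
from fit import *
import pickle
T=sys.argv[1]
m=pickle.load(open(f'wrist{T}.pkl','rb'));p=np.load('p3.npy');E=np.array(m['extrinsics']);print('cam',(-E[:3,:3].T@E[:3,3]).round(4))
tu=proj('',world(p,(-.011,.185,.2442)),m)[0];lu=proj('',world(p,(p[5],.15,.243)),m)[0];print('pred tip',tu,'lip corner',lu)
g=cv2.cvtColor(cv2.imread(f'pics/wrist{T}.png'),cv2.COLOR_BGR2GRAY).astype(float)
def cross(col,v0,sg):  # subpixel 80 crossing moving from v0 in direction sg
    v=v0
    while 0<v<470 and g[v+sg,col]<80:v+=sg
    return v+sg*(80-g[v,col])/(g[v+sg,col]-g[v,col])
v0=int(round(tu[1]))
for c in range(int(tu[0])-34,int(tu[0])+4,2):
    if g[v0,c]<80:print(c,round(cross(c,v0,-1),2),round(cross(c,v0,1),2))
for yl in(.14,.12,.1):
    u,v=proj('',world(p,(p[5],yl,.2455)),m)[0];c=int(round(u));b=cross(c,int(round(v)),1)
    z=least_squares(lambda z:proj('',world(p,(p[5],yl,z[0])),m)[0][1]-b,[.243]).x[0];print('lip',yl,c,round(b,2),z.round(4))
zz=lambda v:least_squares(lambda z:proj('',world(p,(-.011,.185,z[0])),m)[0][1]-v,[.243]).x[0]
for v in np.arange(v0-4,v0+5,1):print(v,zz(v).round(4),end='; ')
E
python3 m9.py 9
```

```text
20.55 [-1.18  1.28  2.37  1.5   1.61 -2.08] [ 0.5002 -0.0711  0.1782] F [ 0.2 -0.2 -0.3] z [0.902 0.425 0.071] y [ 0.426 -0.905 -0.001]
rot left [-0.003  0.    -0.008] fkerr [ 0.0002 -0.0003 -0.0005]
cam [ 0.3413 -0.1461  0.2445]
pred tip [183.65838425 151.25266343] lip corner [191.853761   153.27238287]
149 133.07 167.23
151 133.07 167.24
153 133.06 167.25
155 132.9 167.26
157 132.84 167.28
159 132.83 167.34
161 132.84 167.4
163 132.75 167.4
165 132.82 167.41
167 132.88 167.49
169 133.22 167.41
171 135.06 167.41
173 137.72 166.58
175 139.96 163.38
177 142.96 160.33
179 145.31 157.57
181 147.31 154.34
183 149.82 151.27
lip 0.14 204 154.4 0.2423
lip 0.12 229 154.22 0.2426
lip 0.1 257 154.23 0.2426
147 0.2473; 148 0.2466; 149 0.2458; 150 0.2451; 151 0.2444; 152 0.2437; 153 0.2429; 154 0.2422; 155 0.2415;
```

Seen at eye level, the pointer tip is at z = 0.2448 and the lip underside at 0.2425, so the window needs about 2.3 mm more.

Request:
{"op": "move_arm", "data": {
  "targets": [
    {"dx":0,"dy":-0.53,"dz":0.27,"rx":0,"ry":0,"rz":0},
    {"dx":0,"dy":-0.53,"dz":0.27,"rx":0,"ry":0,"rz":0},
    {"dx":0,"dy":-0.53,"dz":0.27,"rx":0,"ry":0,"rz":0},
    {"dx":0,"dy":-0.53,"dz":0.27,"rx":0,"ry":0,"rz":0},
    {"dx":0.5,"dy":0,"dz":0,"rx":0,"ry":0,"rz":0},
    {"dx":0.5,"dy":0,"dz":0,"rx":0,"ry":0,"rz":0},
    {"dx":0.5,"dy":0,"dz":0,"rx":0,"ry":0,"rz":0},
    {"dx":0.5,"dy":0,"dz":0,"rx":0,"ry":0,"rz":0},
    {"dx":0.5,"dy":0,"dz":0,"rx":0,"ry":0,"rz":0},
    {"dx":0,"dy":0,"dz":0,"rx":0,"ry":0,"rz":0}
  ]
}}

```text
t: 21.85
tcp_pos: [0.5633, -0.124, 0.2052]
tool_rot: [0.665, 0.15, 0.714, -0.16]
force: [-0.3, -0.3, 0.5]
finger_gap: -0.004
gripper_force: 0.0
```

Request:
{"op": "move_arm", "data": {
  "targets": [
    {"dx":0,"dy":0,"dz":0.2,"rx":0,"ry":0,"rz":0},
    {"dx":0,"dy":0,"dz":0.2,"rx":0,"ry":0,"rz":0},
    {"dx":0,"dy":0,"dz":0.2,"rx":0,"ry":0,"rz":0},
    {"dx":0,"dy":0,"dz":0.2,"rx":0,"ry":0,"rz":0},
    {"dx":0,"dy":0,"dz":0.1,"rx":0,"ry":0,"rz":0},
    {"dx":0,"dy":0,"dz":0.06,"rx":0,"ry":0,"rz":0},
    {"dx":0,"dy":0,"dz":0.04,"rx":0,"ry":0,"rz":0},
    {"dx":0,"dy":0,"dz":0.04,"rx":0,"ry":0,"rz":0},
    {"dx":0,"dy":0,"dz":0,"rx":0,"ry":0,"rz":0},
    {"dx":0,"dy":0,"dz":0,"rx":0,"ry":0,"rz":0}
  ]
}}

```text
t: 23.1
tcp_pos: [0.5627, -0.1249, 0.2311]
tool_rot: [0.665, 0.149, 0.714, -0.159]
force: [-0.7, 0.5, 0.3]
finger_gap: -0.001
gripper_force: 0.0
```

Request:
{"op": "move_arm", "data": {
  "targets": [
    {"dx":0,"dy":0,"dz":0.03,"rx":0,"ry":0,"rz":0},
    {"dx":0,"dy":0,"dz":0.03,"rx":0,"ry":0,"rz":0},
    {"dx":0,"dy":0,"dz":0.03,"rx":0,"ry":0,"rz":0},
    {"dx":0,"dy":0,"dz":0.03,"rx":0,"ry":0,"rz":0},
    {"dx":0,"dy":0,"dz":0.03,"rx":0,"ry":0,"rz":0},
    {"dx":0,"dy":0,"dz":0,"rx":0,"ry":0,"rz":0},
    {"dx":0,"dy":0,"dz":0,"rx":0,"ry":0,"rz":0},
    {"dx":0,"dy":0,"dz":0,"rx":0,"ry":0,"rz":0},
    {"dx":0,"dy":0,"dz":0,"rx":0,"ry":0,"rz":0},
    {"dx":0,"dy":0,"dz":0,"rx":0,"ry":0,"rz":0}
  ]
}}

```text
t: 24.35
tcp_pos: [0.5627, -0.1249, 0.2349]
tool_rot: [0.665, 0.149, 0.714, -0.159]
force: [-0.2, 0.2, -2.9]
finger_gap: -0.002
gripper_force: 1.4
```

Request:
{"op": "move_arm", "data": {
  "targets": [
    {"dx":0,"dy":0,"dz":-0.2,"rx":0,"ry":0,"rz":0},
    {"dx":0,"dy":0,"dz":-0.5,"rx":0,"ry":0,"rz":0},
    {"dx":0,"dy":0,"dz":-0.5,"rx":0,"ry":0,"rz":0},
    {"dx":0,"dy":0,"dz":-0.5,"rx":0,"ry":0,"rz":0},
    {"dx":0,"dy":0,"dz":-0.5,"rx":0,"ry":0,"rz":0},
    {"dx":-0.62,"dy":0,"dz":0,"rx":0,"ry":0,"rz":0},
    {"dx":-0.62,"dy":0,"dz":0,"rx":0,"ry":0,"rz":0},
    {"dx":-0.62,"dy":0,"dz":0,"rx":0,"ry":0,"rz":0},
    {"dx":-0.62,"dy":0,"dz":0,"rx":0,"ry":0,"rz":0},
    {"dx":0,"dy":0,"dz":0,"rx":0,"ry":0,"rz":0}
  ]
}}

```text
t: 25.6
tcp_pos: [0.5005, -0.1258, 0.1794]
tool_rot: [0.666, 0.147, 0.714, -0.159]
force: [0.5, -0.0, -0.5]
finger_gap: 0.001
gripper_force: 0.0
```

Request:
{"op": "move_arm", "data": {
  "targets": [
    {"dx":0,"dy":0.54,"dz":0,"rx":0,"ry":0,"rz":0},
    {"dx":0,"dy":0.54,"dz":0,"rx":0,"ry":0,"rz":0},
    {"dx":0,"dy":0.54,"dz":0,"rx":0,"ry":0,"rz":0},
    {"dx":0,"dy":0.54,"dz":0,"rx":0,"ry":0,"rz":0},
    {"dx":0,"dy":0,"dz":0,"rx":0,"ry":0,"rz":0},
    {"dx":0,"dy":0,"dz":0,"rx":0,"ry":0,"rz":0},
    {"dx":0,"dy":0,"dz":0,"rx":0,"ry":0,"rz":0},
    {"dx":0,"dy":0,"dz":0,"rx":0,"ry":0,"rz":0},
    {"dx":0,"dy":0,"dz":0,"rx":0,"ry":0,"rz":0},
    {"dx":0,"dy":0,"dz":0,"rx":0,"ry":0,"rz":0}
  ]
}}

```text
t: 26.85
tcp_pos: [0.5007, -0.0711, 0.1799]
tool_rot: [0.665, 0.149, 0.714, -0.159]
force: [0.4, -0.7, 0.2]
finger_gap: -0.003
gripper_force: 0.0
```

```bash
python3 st2.py;python3 shot.py 10; python3 m9.py 10
```

```text
26.85 [-1.18  1.28  2.37  1.5   1.61 -2.08] [ 0.5007 -0.0711  0.1799] F [ 0.4 -0.7  0.2] z [0.903 0.424 0.07 ] y [ 0.425 -0.905  0.   ]
rot left [-0.     0.001 -0.005] fkerr [ 0.0002 -0.0003 -0.0005]
cam [ 0.3417 -0.1458  0.2463]
pred tip [183.21304453 153.41232779] lip corner [191.43975289 155.85601556]
149 135.1 169.24
151 135.1 169.25
153 135.05 169.26
155 135.11 169.26
157 134.9 169.35
159 134.85 169.39
161 134.85 169.4
163 134.85 169.41
165 134.87 169.51
167 134.99 169.64
169 135.54 169.41
171 137.98 169.41
173 140.06 167.81
175 143.27 164.69
177 145.24 161.62
179 147.59 158.77
181 149.98 155.72
lip 0.14 203 152.75 0.245
lip 0.12 229 152.38 0.2453
lip 0.1 257 152.42 0.2454
149 0.2474; 150 0.2467; 151 0.246; 152 0.2452; 153 0.2445; 154 0.2438; 155 0.243; 156 0.2423; 157 0.2416;
```

Request:
{"op": "move_arm", "data": {
  "targets": [
    {"dx":0,"dy":-0.6,"dz":0,"rx":0,"ry":0,"rz":0},
    {"dx":0,"dy":-0.6,"dz":0,"rx":0,"ry":0,"rz":0},
    {"dx":0,"dy":-0.6,"dz":0,"rx":0,"ry":0,"rz":0},
    {"dx":-0.4,"dy":-0.6,"dz":0,"rx":0,"ry":0,"rz":0},
    {"dx":-0.4,"dy":-0.4,"dz":0,"rx":0,"ry":0,"rz":0},
    {"dx":-0.4,"dy":0,"dz":0,"rx":0,"ry":0,"rz":0},
    {"dx":-0.4,"dy":0,"dz":0,"rx":0,"ry":0,"rz":0},
    {"dx":0,"dy":0,"dz":0,"rx":0,"ry":0,"rz":0},
    {"dx":0,"dy":0,"dz":0,"rx":0,"ry":0,"rz":0},
    {"dx":0,"dy":0,"dz":0,"rx":0,"ry":0,"rz":0}
  ]
}}

```text
t: 28.15
tcp_pos: [0.4609, -0.1405, 0.1799]
tool_rot: [0.665, 0.149, 0.714, -0.16]
force: [-0.3, 0.5, 0.5]
finger_gap: -0.0
gripper_force: 0.0
```

```bash
python3 st2.py; python3 -c "
from station import order;print(order.sign_off())"
```

```text
28.15 [-1.38  1.21  2.29  1.32  1.55 -1.92] [ 0.4609 -0.1405  0.1799] F [-0.3  0.5  0.5] z [0.902 0.425 0.07 ] y [ 0.426 -0.905 -0.   ]
rot left [-0.001  0.001 -0.007] fkerr [ 0.0002 -0.0002 -0.0004]
the job is handed in; nothing more can be done
None
```

I handed the job in at about 28 s: the lip underside measured 0.3 mm above the left pointer tip (right tip not rechecked), the hand is clear, and nothing on the desk was knowingly touched, though the first push only dragged on the lip's front edge, so I redid it from beneath.

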